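Shut the shelf gate and fasten it with its spring clip

ROBOT

A 6-joint arm with a two-finger parallel gripper is mounted at the origin on the work surface. World frame = base frame: x ahead of the robot, y to its left, z up, the work surface at z = 0. Lengths are in m, angles in rad, forces in N, time in s.
With the tool pointing down it reaches from about 0.3 to 0.825 m from the base axis. Payload 5.4 kg.
Tool frame: the origin (TCP) lies midway between the tips of the shut fingers; the grasp point (between the pads) lies 19 mm behind it (arm.grip_point_offset is the distance from the TCP to the grasp point, in m); z points along the fingers, y is the direction in which the jaws open and shut (so a half turn about z gives the same grasp; the last joint's range is limited). The gripper opens to 92 mm and grips with 3 to 60 N. Pads are 20 mm wide; open, the fingers measure 128 mm over their backs; the gripper's body (75 mm by 189 mm) begins 69 mm behind the grasp point.
Start: joints at [0.97, 0.158, 1.597, -0, 1.386, -0.21], TCP at [0.219, 0.532, 0.215] pointing down, gripper open.
Joint ranges: [-2.91, 2.91], [-0.94, 2.29], [0.18, 2.7], [-1.29, 4.43], [0.17, 2.64], [-3, 3]. Speed limits (rad/s): [2.57, 2.57, 3.14, 3.14, 3.14, 3.14].

INTERFACE

Orientations are given as a unit quaternion [x, y, z, w].
In Python, from plant import arm gives the robot as it stands.
- The arm moves only by the tool step_arm, never from a script. Its argument "targets" is a list that holds one entry, the list of rows, each a list of 7 numbers: the shift along the world's x, y, z in cm, then the turn, a rotation vector about the world's x, y, z in degrees, then the finger opening in cm, from 0 to 9.19. A call has 1 to 20 rows; each row shifts and turns the pose as measured when the row begins; what a row does not reach is not made up. A row lasts 1/10 s, in which the tool goes at most 50 mm and 8.59 degrees, less where a joint would pass 70% of its speed; a pose out of reach is approached as far as the arm can. A call is refused whole if a number of a shift passes 5 or a number of a turn 8.59, either way. A call with a gripper value outside its range is refused whole. The fingers move at their own pace and stop on an object; the grip force is fixed at half the most. Time passes only in rows, so rows that do not move let the fingers close. It gives the time, the measured TCP pose, the force and the opening at its end, in the units of the state.
- arm.get_obs(): the state, without advancing time (a new reading comes with each control period).
- arm.capture(name): name is "side" or "top"; returns a dict with "frame" (400x640x3 uint8, red, green, blue), "intrinsics" (3x3 intrinsics, pixels), "origin" and "attitude" of the camera in the world. Camera axes: x right, y up, looking along -z (the intrinsics and any distortion apply to the point x, -y, -z); pixel columns grow to the right and rows downward; lengths in m; the calibration is good to about 2 mm. A picture is of the moment at which its call begins. There is no depth.
- arm.sign_off(): hands the job in, once; it reports no verdict.
The state is a dict: "clock": time; "qpos": joint angles; "dq": joint speeds; "joint_torque": joint torques, N m; "tcp_pos": TCP position; "orientation": TCP orientation; "wrist_force": force on the tool from outside, world axes, zero at the start; "torque": the same for the moment, N m; "width": finger opening in m.
Only numpy, scipy, OpenCV 4.12 (cv2) and the standard library are available. Lean on these libraries where they do the work, as an engineer would, in place of code of your own. Each camera call takes 0.05 s, during which the arm holds its last target.

TASK

Swing the little oak gate shut across the end of the shelf so that its slotted iron hasp goes over the bent pin and stays shut. Then take the spring clip out of its oak rest, feel for the hole through the pin with the clip's straight leg, never pressing hard on the iron, and push the leg straight down until the bow snaps round the side of the pin. Let go of the clip, and leave the other things on the shelf undisturbed.

Things in the scene. Friction and masses are not known exactly. Their poses are not given: they have to be found in the camera images.
- stand: Fixed low oak shelf with two end posts. Origin on the bench under the pin. z up; y runs outward along the pin, off the shelf's end; x from pin to gate hinge. Shelf: x -20..220, y -542..-42 mm, top at z 30 mm; far rail to z 65. Front post (holds the pin): x -22..22, y -64..-19, top z 133. Hinge post: x 222..258, same y, top z 150.
- hole (a point): Fixed point in the stand (same axes) on the axis of the level iron pin, 115 mm above the bench, where its upright cross hole is meant to be. The pin is driven through the post more or less far, so the true hole lies anywhere within 12 mm inward or outward (along y) of here: feel or look for it. The pin keeps still under the forces allowed.
- pin_root (a point): Point on the pin's axis where it leaves the front post, 24 mm inward (-y) of point hole; stand's axes. The pin is a round bar 24 mm thick along y (top 12 mm above its axis), bent down behind the post. Its cross hole runs straight down through it, 8 mm wide with a 1.5 mm countersink; the pin's free end is 24 mm beyond the hole's centre.
- gate (a joint): Gate angle, rad: 0 shut (at its stop, hasp over the pin), growing as it swings out to the stand's +y, at most 1.3. Stiff hinge, 0.25 N m of friction: stays where left. Boards 20 mm thick, z 34..130 mm, 178 mm long. The hasp strap on the outer face (z 95..135, 5 mm thick) reaches 246 mm from the hinge, with a slot that passes over the pin; shut, its outer face is 19 mm inward of point hole.
- gate_edge (a point): Point on the outer face of the gate's hasp strap, 165 mm from the hinge axis along the gate, 115 mm above the bench: a good place to push. Its x runs along the gate to the hinge, its y out of the outer face, z up.
- gate_hinge (a point): Point on the gate's upright hinge axis, 115 mm above the bench, at x 214, y -29 mm of the stand. The strap's outer face is 15 mm out from the gate's middle line through this axis.
- clip: Loose R-shaped spring clip of 6 mm bright steel wire, about 70 g, standing coil up. Origin: centre of its double coil, 28 mm across and 14 mm thick along its own x, the part to grip (flat faces to +x and -x). z up along the straight leg, which hangs 8 mm to -y of the coil centre; the bow is on the +y side. Home, its x lies along the pin, the bow on either side of the pin.
- clip_seat (a point): Point on the straight leg's axis, 46 mm below the coil centre, that lies on the pin's axis when the clip is home (the coil then clears the pin's top by 20 mm); clip's axes.
- clip_tip (a point): Rounded lower end of the straight leg, 76 mm below the coil centre and 8 mm to -y of it; clip's axes. Below the coil all the wire is 6 mm thick. More than 25 N between this leg and the pin, post or gate counts as forcing it (up to 17 N of that is the bow's own grip on the pin as it goes over).
- bow (a joint): How far the bow is sprung open, rad: -0.04 free, about -0.02 closed round the pin at home, about 0.05 at its widest as it passes the pin's side. Going down, it meets the pin some 26 mm above home; pushing it over takes about 6 to 12 N, and from some 10 mm above home it snaps in, drawing the clip home by itself.
- rest: Oak block screwed to the shelf, 40 by 60 mm at its foot, 68 mm tall, origin under its centre. Its top 18 mm is narrowed to 12 mm (along its own x) so that fingers fit beside the clip's coil. The clip stands in a slot 8 mm wide along the block's y, coil on the top, coil centre 14 mm above it; it must be lifted 65 mm to come clear.
- socket: Bystander: black cast iron windlass socket, 46 mm square on a 68 mm round foot, 58 mm tall, with a short shank to one side; origin under its centre.
- padlock: Bystander: brass padlock standing on its end, 50 by 26 by 71 mm tall; origin under its centre.
- float: Bystander: green glass float, a 72 mm ball standing on a small flat; origin under its centre.
- cup: Bystander: galvanised grease cup, 52 mm across, 54 mm tall; origin under its centre.
Mind the look-alikes: they are no part of the job. Leave any blue, brown or orange look-alike of the clip alone.

How it is judged:
By the outcome, as a careful person would: the job done as asked, in the order asked, and still so for the second after the job is handed in, with the robot touching nothing.
It also fails if it takes over 72 s, if anything falls off the work surface, if the arm or the gripper's body presses on something with over 40 N, if the wrist force passes 120 N, or if a joint passes its speed limit or range.

## Working session

There is one attempt and no reset: what is moved stays moved. The work goes in short steps, Python scripts to look and compute and a tool call to move; the robot and the scene stay as the last step left them, time stands still between calls to the robot, and variables do not carry over. Pictures are saved under pics/ and viewed, and the job is handed in when it is done.

Besides the shell and the picture viewer there is one more tool, called after ">>>" as name([rows], argument=value, ...), one row to a line, values as JSON. step_arm: Moves the arm, as the interface text tells. Its arguments: {"type":"object","properties":{"targets":{"type":"array"}},"required":["targets"]}

```bash
ls; mkdir -p pics; python3 - <<'E'
from plant import arm
import cv2,numpy as np
o=arm.get_obs();print(o)
for n in("side","top"):
    c=arm.capture(n);cv2.imwrite(f"pics/{n}0.png",c["frame"][:,:,::-1]);print(n,c["intrinsics"],c["origin"],c["attitude"],[k for k in c])
E
```

```text
pics
{'clock': 0.0, 'qpos': array([ 9.69920714e-01,  1.59029399e-01,  1.59823536e+00,  1.21092621e-05,
        1.38620675e+00, -2.10105300e-01]), 'dq': array([-4.87623976e-05,  9.61419466e-04,  4.75681441e-04,  1.71467012e-03,
       -4.37111404e-04, -1.25981929e-03]), 'joint_torque': array([ 9.96865965e-04, -3.85578811e+01, -3.22106409e+01,  7.00991065e-02,
        3.79113900e-02, -1.74576394e-04]), 'tcp_pos': array([0.21867185, 0.53111415, 0.21362841]), 'orientation': array([ 1.94145387e-01,  9.80972317e-01, -8.60900763e-04, -3.76043547e-04]), 'wrist_force': array([-0.58227932, -0.53118583,  0.17981302]), 'torque': array([ 0.0405898 ,  0.03971196, -0.00029084]), 'width': 0.0920862140718113}
side [[451.00936762   0.         317.23893845]
 [  0.         451.00936762 196.33876722]
 [  0.           0.           1.        ]] [ 0.33644526 -0.66331355  0.68488187] [ 0.40072836 -0.10125964 -0.22047674  0.88348926] ['frame', 'intrinsics', 'origin', 'attitude']
top [[391.66226513   0.         319.37729202]
 [  0.         391.66226513 195.24598343]
 [  0.           0.           1.        ]] [ 0.55806223 -0.08076609  1.08650528] [-0.04035602  0.02627394  0.70842029 -0.70414612] ['frame', 'intrinsics', 'origin', 'attitude']
```

View pics/side0.png

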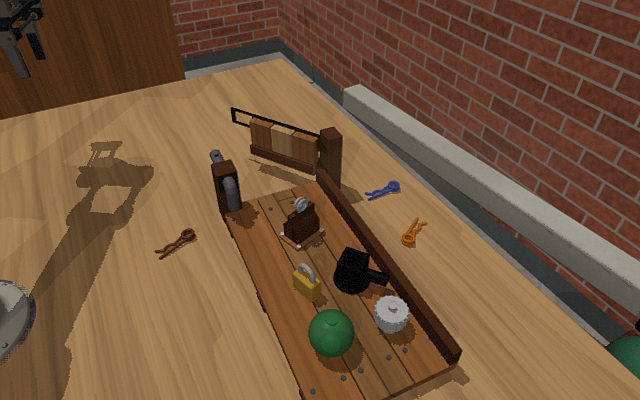

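View pics/top0.png

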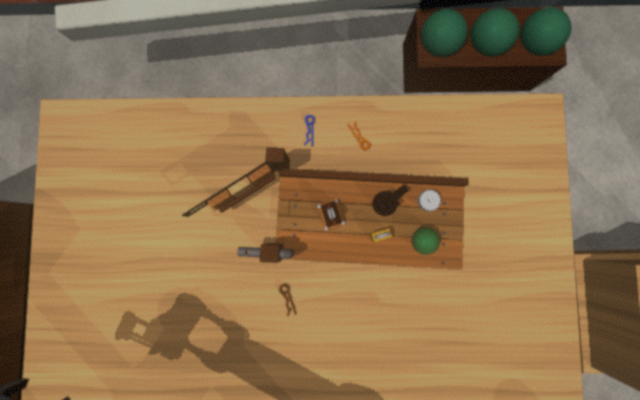

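The clip candidates in the side view are the bright steel one in the oak rest (300,205), brown (177,243), blue (383,190) and orange (413,231). By the description I want the steel one at (300,205), so I'll check it in crops.

```bash
python3 - <<'E'
import cv2
s=cv2.imread("pics/side0.png");t=cv2.imread("pics/top0.png")
cv2.imwrite("pics/s_a.png",cv2.resize(s[90:260,190:360],None,fx=4.5,fy=3.5*0+3.5,interpolation=cv2.INTER_CUBIC))
cv2.imwrite("pics/t_a.png",cv2.resize(t[135:280,175:345],None,fx=4,fy=4,interpolation=cv2.INTER_CUBIC))
cv2.imwrite("pics/t_b.png",cv2.resize(t[160:280,270:480],None,fx=3.8,fy=3.8,interpolation=cv2.INTER_CUBIC))
E
```

```text
(no output)
```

View pics/s_a.png

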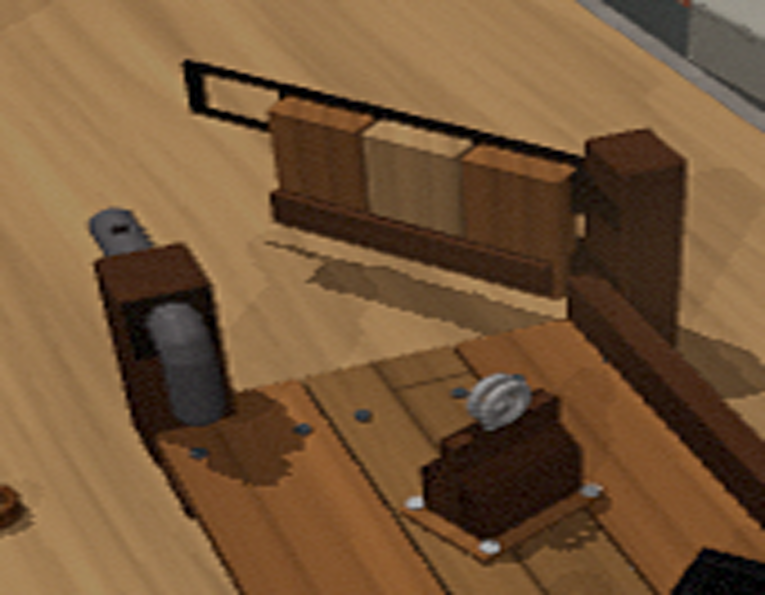

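View pics/t_a.png

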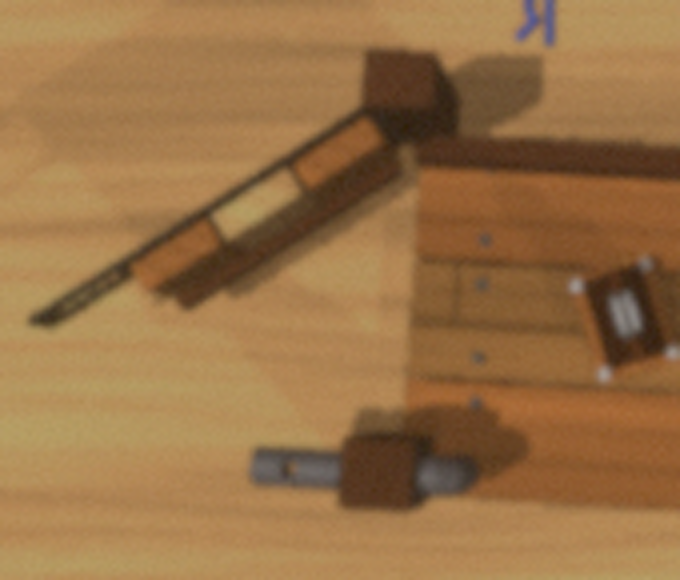

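View pics/t_b.png

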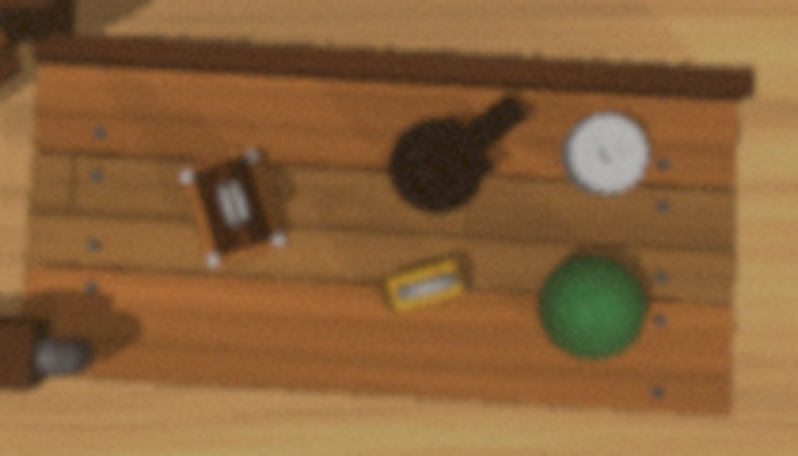

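```bash
cat > h.py <<'E'
import numpy as np,cv2,pickle,os
from scipy.spatial.transform import Rotation as R
from scipy.optimize import least_squares
K={"side":np.array([[451.00936762,0,317.23893845],[0,451.00936762,196.33876722],[0,0,1]]),"top":np.array([[391.66226513,0,319.37729202],[0,391.66226513,195.24598343],[0,0,1]])}
O={"side":np.array([0.33644526,-0.66331355,0.68488187]),"top":np.array([0.55806223,-0.08076609,1.08650528])}
A={"side":R.from_quat([0.40072836,-0.10125964,-0.22047674,0.88348926]),"top":R.from_quat([-0.04035602,0.02627394,0.70842029,-0.70414612])}
def proj(n,P):
    p=A[n].inv().apply(np.atleast_2d(P)-O[n])*[1,-1,-1]
    p=p@K[n].T
    return p[:,:2]/p[:,2:]
def ray(n,uv):
    d=np.linalg.inv(K[n])@[uv[0],uv[1],1.]
    return O[n],A[n].apply(d*[1,-1,-1])
def onz(n,uv,z):
    o,d=ray(n,uv);return o+d*(z-o[2])/d[2]
def tri(a,b):
    (o1,d1),(o2,d2)=ray("side",a),ray("top",b)
    d1=d1/np.linalg.norm(d1);d2=d2/np.linalg.norm(d2)
    s=np.linalg.lstsq(np.c_[d1,-d2],o2-o1,rcond=None)[0]
    p,q=o1+s[0]*d1,o2+s[1]*d2
    return (p+q)/2,np.linalg.norm(p-q)
def S(pose,P): # stand mm->world
    P=np.atleast_2d(P)/1000.
    return R.from_euler('z',pose[2]).apply(P)+[pose[0],pose[1],0]
E
python3 - <<'E'
from h import *
sc=lambda x,y:(190+x/4.5,90+y/3.5); ta=lambda x,y:(175+x/4,135+y/4); tb=lambda x,y:(270+x/3.8,160+y/3.8)
# guess correspondences: top image up = stand +x, left=+y
obs=[("top",(-22,-19,133),ta(340,507)),("top",(22,-19,133),ta(345,437)),
("top",(258,-19,150),ta(365,52)),("top",(258,-64,150),ta(437,52)),("top",(222,-19,150),ta(363,105)),
("top",(-20,-542,30),tb(730,412)),
("side",(-22,-19,133),sc(95,262)),("side",(22,-19,133),sc(185,243)),("side",(22,-64,133),sc(213,285)),("side",(-22,-64,133),sc(105,303)),
("side",(258,-19,150),sc(648,130)),("side",(222,-19,150),sc(585,142)),("side",(258,-64,150),sc(686,160))]
for off in(0,):
  f=lambda p:np.concatenate([(proj(n,S(p,P))[0]-uv) for n,P,uv in obs])
  for y0 in (0,np.pi/2,np.pi,-np.pi/2):
    r=least_squares(f,[.5,.1,y0],loss='soft_l1')
    print(r.x,r.cost)
    if y0==0 or r.cost<best.cost: best=r
print(f(best.x).reshape(-1,2).round(1))
np.save("stand.npy",best.x)
E
```

```text
[ 0.51069611  0.09947455 -0.05641437] 7.746262802540271
[ 0.51069611  0.09947455 -0.05641437] 7.746262802539404
[0.51069611 0.09947455 6.22677094] 7.746262802539884
[ 0.51069611  0.09947455 -0.05641437] 7.7462628025402065
[[ 0.2  0.1]
 [ 0.1 -0.7]
 [ 0.3 -1.6]
 [ 0.7 -0.8]
 [-0.2 -0.3]
 [ 1.6  0.3]
 [-2.  -0.5]
 [-0.9 -0.5]
 [-0.6 -0.2]
 [ 1.7  0.5]
 [-0.5 -1.2]
 [-1.4 -0.9]
 [ 0.4  0.6]]
```

```bash
python3 - <<'E'
from h import *
p=np.load("stand.npy");inv=lambda w:(R.from_euler('z',-p[2]).apply(np.asarray(w)-[p[0],p[1],0])*1000).round(1)
sc=lambda x,y:(190+x/4.5,90+y/3.5); ta=lambda x,y:(175+x/4,135+y/4); tb=lambda x,y:(270+x/3.8,160+y/3.8)
print("hole top",inv(onz("top",ta(290,468),.127)),"side",inv(onz("side",sc(120,229),.127)))
print("pin end top",inv(onz("top",ta(252,467),.115)))
# gate: strap tip outer
print("strap tip top",inv(onz("top",ta(32,320),.135)),"side",inv(onz("side",sc(185,62),.135)))
# coil
w,e=tri(sc(500,402),ta(626,314));print("coil",w,e,inv(w))
for c in [(186,176),(252,155),(278,240),(212,260)]: print("screw",onz("top",tb(*c),.036),inv(onz("top",tb(*c),.036)))
from plant import arm
o=arm.get_obs();print(R.from_quat(o['orientation']).as_matrix().round(3))
# overlay
s=cv2.imread("pics/side0.png");t=cv2.imread("pics/top0.png")
def box(x0,x1,y0,y1,z0,z1):
    c=[(x,y,z) for x in(x0,x1) for y in(y0,y1) for z in(z0,z1)]
    return [(a,b) for i,a in enumerate(c) for b in c[i+1:] if sum(u!=v for u,v in zip(a,b))==1]
for n,im in(("side",s),("top",t)):
    im4=cv2.resize(im,None,fx=4,fy=4,interpolation=cv2.INTER_CUBIC)
    for B in [(-22,22,-64,-19,30,133),(222,258,-64,-19,0,150),(-20,220,-542,-42,30,30),(-12,12,-24,24,103,127)]:
        for a,b in box(*B):
            q=((proj(n,S(p,[a,b]))+.5)*4).astype(int);cv2.line(im4,q[0].tolist(),q[1].tolist(),(255,255,0),1)
    c=im4[340:940,780:1580] if n=="side" else im4[560:1160,700:1500]
    cv2.imwrite(f"pics/ov_{n}.png",c)
E
```

```text
hole top [ -0.4  14.6 127. ] side [  1.5  13.1 127. ]
pin end top [ -1.7  40.5 115. ]
strap tip top [ 81.3 177.3 135. ] side [ 82.6 176.1 135. ]
coil [ 0.60609262 -0.09218222  0.11149457] 0.003501993478239999 [ 106.1 -186.   111.5]
screw [ 0.6275845  -0.05876471  0.036     ] [ 125.6 -151.4   36. ]
screw [ 0.64216896 -0.10554745  0.036     ] [ 142.8 -197.3   36. ]
screw [ 0.58206321 -0.12327646  0.036     ] [  83.8 -218.4   36. ]
screw [ 0.56828854 -0.07675754  0.036     ] [  67.4 -172.7   36. ]
[[-0.925  0.381 -0.001]
 [ 0.381  0.925 -0.001]
 [ 0.    -0.002 -1.   ]]
```

View pics/ov_side.png

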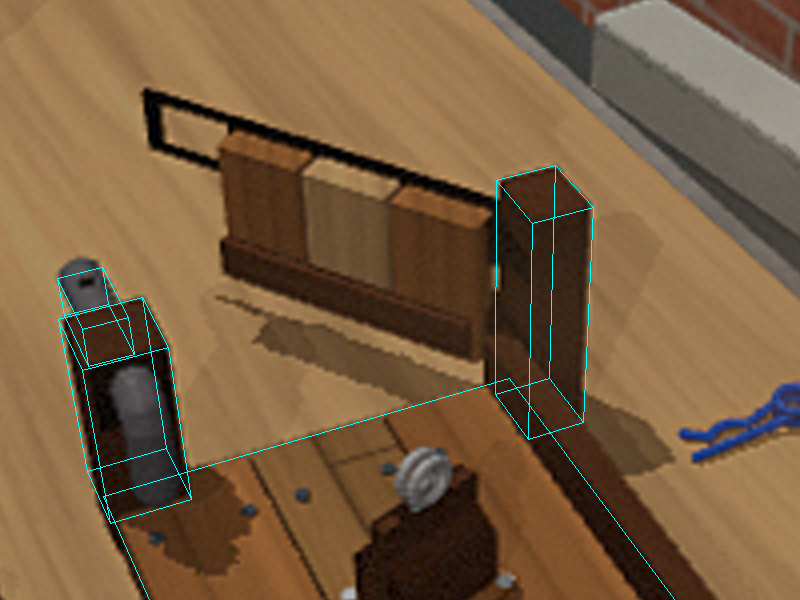

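View pics/ov_top.png

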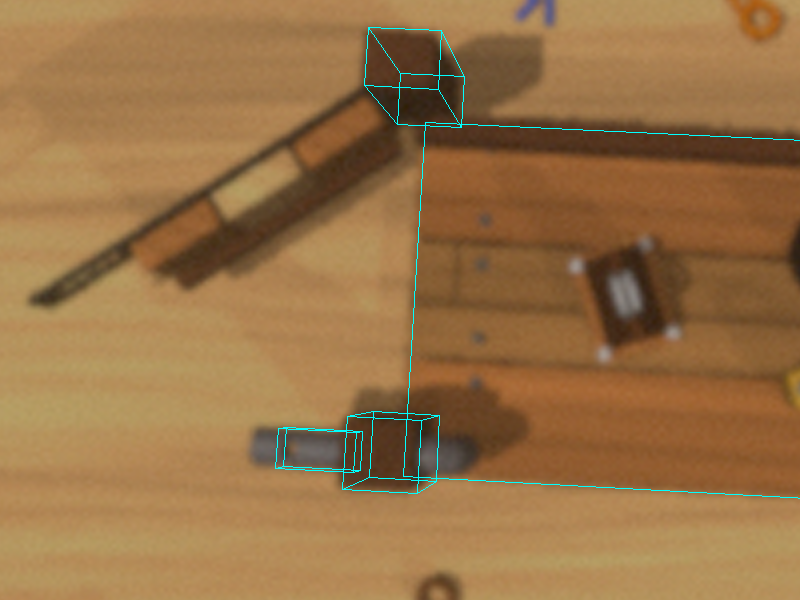

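The crops show the bright steel double coil standing on the oak rest (side crop (500,402)), so the choice is confirmed. Its hole shows in the pin at top (247.5,252), about stand y +14, and the gate is about 0.94 rad open. Next I'll plan the gate push.

```bash
cat >> h.py <<'E'
def W(x,y,z): return S(np.load("stand.npy"),(x,y,z))[0]
E
python3 - <<'E'
from h import *
from plant import arm
o=arm.get_obs();T=np.array(o['tcp_pos'])
g=W(158,135,200);print("goal",g,(g-T)*100)
def c(th):
    n=np.array([np.sin(th),np.cos(th)]);sup=abs(n)@[10,18]
    return np.array([214,-29])+165*np.array([-np.cos(th),np.sin(th)])+(15+sup)*n
prev=g
for th in np.r_[.94,np.arange(.9,-.01,-.1),0]:
    q=W(*c(th),100);print(round(th,2),q.round(4),((q-prev)*100).round(2));prev=q
E
```

```text
goal [0.67605665 0.22535104 0.2       ] [ 45.73252491 -30.57895313  -1.37181719]
0.94 [0.6614 0.2153 0.1   ] [ -1.47  -1.01 -10.  ]
0.9 [0.6554 0.2129 0.1   ] [-0.6  -0.24  0.  ]
0.8 [0.6408 0.2059 0.1   ] [-1.46 -0.7   0.  ]
0.7 [0.6269 0.1973 0.1   ] [-1.4  -0.86  0.  ]
0.6 [0.6137 0.1873 0.1   ] [-1.32 -1.    0.  ]
0.5 [0.6014 0.1758 0.1   ] [-1.23 -1.15  0.  ]
0.4 [0.5902 0.163  0.1   ] [-1.12 -1.28  0.  ]
0.3 [0.5804 0.149  0.1   ] [-0.99 -1.4   0.  ]
0.2 [0.5719 0.1338 0.1   ] [-0.85 -1.52  0.  ]
0.1 [0.565  0.1177 0.1   ] [-0.69 -1.61  0.  ]
0.0 [0.5598 0.1007 0.1   ] [-0.52 -1.69  0.  ]
0.0 [0.5598 0.1007 0.1   ] [ 0. -0.  0.]
```

>>> step_arm([
  [[3.8,-2.55,0,0,0,1.6,0],[3.8,-2.55,0,0,0,1.6,0],[3.8,-2.55,0,0,0,1.6,0],[3.8,-2.55,0,0,0,1.6,0],[3.8,-2.55,0,0,0,1.6,0],[3.8,-2.55,0,0,0,1.6,0],[3.8,-2.55,0,0,0,1.6,0],[3.8,-2.55,0,0,0,1.6,0],[3.8,-2.55,0,0,0,1.6,0],[3.8,-2.55,0,0,0,1.6,0],[3.8,-2.55,0,0,0,1.6,0],[3.8,-2.55,0,0,0,1.6,0]],
])

```text
clock: 1.3
tcp_pos: [0.6817, 0.2126, 0.2073]
orientation: [0.016, 1.0, -0.003, -0.005]
wrist_force: [0.5, 0.1, -0.2]
width: 0.0004
```

>>> step_arm([
  [[-0.3,1.3,-0.5,0,0,-1.4,0],[0,0,-2.5,0,0,0,0],[0,0,-2.5,0,0,0,0],[0,0,-2.5,0,0,0,0],[0,0,-2,0,0,0,0],[0,0,-0.5,0,0,0,0],[0,0,0,0,0,0,0]],
])

```text
clock: 2.0
tcp_pos: [0.682, 0.2182, 0.093]
orientation: [0.033, 0.999, -0.004, -0.008]
wrist_force: [-0.8, -0.5, 0.0]
width: 0.0004
```

```bash
python3 - <<'E'
from h import *
from plant import arm
c=arm.capture("top")["frame"][:,:,::-1];cv2.imwrite("pics/t1.png",cv2.resize(c[120:280,150:350],None,fx=3.7,fy=3.7))
E
```

```text
(no output)
```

View pics/t1.png

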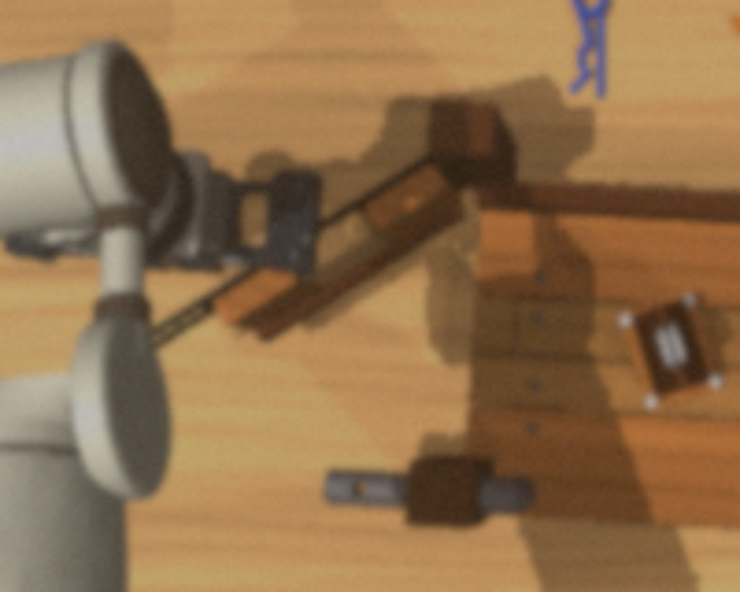

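>>> step_arm([
  [[-1.0,-0.1,0.3,0,0,0,0],[-1.0,-0.2,0.2,0,0,0,0],[-1.0,-0.5,0,0,0,0,0],[-1.4,-0.7,0,0,0,0,0],[-1.4,-0.85,0,0,0,0,0],[-1.3,-1.0,0,0,0,0,0],[-1.2,-1.1,0,0,0,0,0],[-1.1,-1.25,0,0,0,0,0],[-1.0,-1.4,0,0,0,0,0],[-0.2,-0.2,0,0,0,0,0]],
])

```text
clock: 3.05
tcp_pos: [0.5872, 0.1482, 0.1174]
orientation: [0.032, 0.999, 0.002, 0.013]
wrist_force: [0.5, -0.4, -1.0]
width: 0.0003
```

>>> step_arm([
  [[-0.9,-1.0,-0.4,0,0,0,0],[-0.8,-1.2,-0.2,0,0,0,0],[-0.6,-1.2,0,0,0,0,0],[-0.4,-1.0,0,0,0,0,0],[0,-0.2,0,0,0,0,0]],
])

```text
clock: 3.55
tcp_pos: [0.5642, 0.1019, 0.1175]
orientation: [0.032, 0.999, 0.004, 0.02]
wrist_force: [0.0, 1.6, -0.6]
width: 0.0002
```

>>> step_arm([
  [[0,-0.2,0,0,0,0,0],[0,-0.2,0,0,0,0,0],[0,-0.2,0,0,0,0,0]],
])

```text
clock: 3.85
tcp_pos: [0.5639, 0.1003, 0.1175]
orientation: [0.033, 0.999, 0.009, 0.019]
wrist_force: [1.5, 8.1, 1.5]
width: 0.0006
```

```bash
python3 - <<'E'
from h import *
from plant import arm
for n in("top","side"):
  c=arm.capture(n)["frame"][:,:,::-1];c=c[120:280,150:350] if n=="top" else c[80:240,180:380]
  cv2.imwrite(f"pics/{n}2.png",cv2.resize(c,None,fx=3.7,fy=3.7))
o=arm.get_obs();print(o['tcp_pos'],o['wrist_force'])
E
```

```text
[0.5639515  0.10027335 0.11756606] [ 0.07647207  7.7298941  -0.18017274]
```

View pics/top2.png

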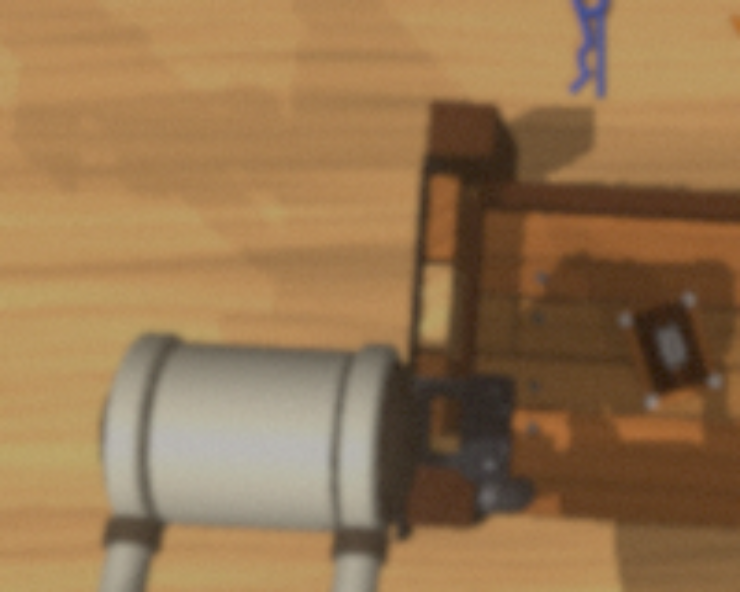

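View pics/side2.png

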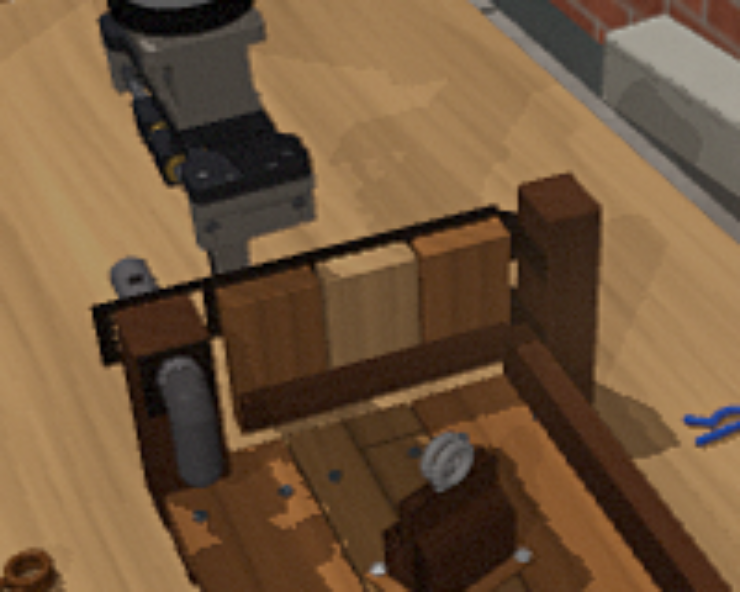

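Top (415,330) and side (150,310) show the strap over the pin. The gate is at its stop, since an 8 N push no longer moves it. I'll retreat and go to the clip.

```bash
cat >> h.py <<'E'
def delta(pos,ang):
    from plant import arm
    o=arm.get_obs();a=np.radians(ang)
    y=np.array([np.cos(a),np.sin(a),0]);z=np.array([0,0,-1.]);x=np.cross(y,z)
    M=R.from_matrix(np.c_[x,y,z])*R.from_quat(o['orientation']).inv()
    print("d cm",((np.array(pos)-o['tcp_pos'])*100).round(2),"rot deg",np.degrees(M.as_rotvec()).round(2),"F",np.round(o['wrist_force'],1),"w",round(o['width']*1000,1),"t",round(o['clock'],2),"q6",round(o['qpos'][5],2))
E
python3 - <<'E'
from h import *
sc=lambda x,y:(190+x/4.5,90+y/3.5); ta=lambda x,y:(175+x/4,135+y/4)
print(onz("top",ta(626,314),.126),onz("side",sc(500,402),.112))
delta([.6055,-.0920,.25],106.8)
E
```

```text
[ 0.60378728 -0.09134025  0.126     ] [ 0.6075041  -0.09328272  0.112     ]
d cm [  4.15 -19.23  13.24] rot deg [-1.32  2.03 20.56] F [ 0.1  7.7 -0.2] w 0.5 t 3.95 q6 -1.56
```

>>> step_arm([
  [[0,1.0,0,0,0,0,0],[0,1.5,0,0,0,0,0],[0,0.5,2.5,0,0,0,0],[0,0,3.5,0,0,0,3],[0,0,3.5,0,0,0,6],[0,0,2,0,0,0,6]],
])

```text
clock: 4.55
tcp_pos: [0.5587, 0.1347, 0.2302]
orientation: [0.032, 0.999, 0.007, 0.012]
wrist_force: [0.6, 0.2, 0.1]
width: 0.0221
```

```bash
python3 - <<'E'
from h import *
delta([.6055,-.0920,.22],106.8)
E
```

```text
d cm [  4.68 -22.67  -1.02] rot deg [-0.95  1.23 20.43] F [0.6 0.2 0.1] w 22.1 t 4.55 q6 -1.49
```

>>> step_arm([
  [[0.5,-2.3,0,-0.1,0.1,2,6],[0.5,-2.5,0,-0.1,0.1,2,6],[0.5,-2.5,0,-0.1,0.1,2,6],[0.5,-2.5,0,-0.1,0.1,2,6],[0.5,-2.5,0,-0.1,0.1,2,6],[0.5,-2.5,0,-0.1,0.1,2,6],[0.5,-2.5,0,-0.1,0.1,2,6],[0.5,-2.5,0,-0.1,0.1,2,6],[0.5,-2,0,-0.1,0.1,2,6],[0,0,0,0,0,1,6],[0,0,0,0,0,0,6]],
])

```text
clock: 5.65
tcp_pos: [0.6068, -0.0827, 0.2339]
orientation: [-0.145, 0.989, -0.002, 0.003]
wrist_force: [-0.3, 0.1, -0.0]
width: 0.06
```

```bash
python3 - <<'E'
from h import *
delta([.6055,-.0920,.13],106.8)
E
```

```text
d cm [ -0.13  -0.93 -10.39] rot deg [0.14 0.42 0.17] F [-0.3  0.1 -0. ] w 60.0 t 5.65 q6 -2.19
```

>>> step_arm([
  [[-0.1,-0.9,-2.5,0.1,0.4,0.2,6],[0,0,-2.5,0,0,0,6],[0,0,-2.5,0,0,0,6],[0,0,-1.5,0,0,0,6],[0,0,0,0,0,0,6]],
])

```text
clock: 6.15
tcp_pos: [0.6061, -0.0853, 0.1424]
orientation: [-0.148, 0.989, -0.001, 0.001]
wrist_force: [0.2, 0.7, -0.8]
width: 0.0597
```

```bash
python3 - <<'E'
from h import *
from plant import arm
for n in("top","side"):
  c=arm.capture(n)["frame"][:,:,::-1];c=c[130:290,250:450] if n=="top" else c[130:290,220:420]
  cv2.imwrite(f"pics/{n}3.png",cv2.resize(c,None,fx=3.7,fy=3.7))
delta([.6055,-.0920,.093],106.8)
E
```

```text
d cm [-0.21 -0.59 -5.21] rot deg [ 0.14  0.34 -0.23] F [-0.7 -0.9  0.6] w 60.1 t 6.25 q6 -2.21
```

View pics/side3.png

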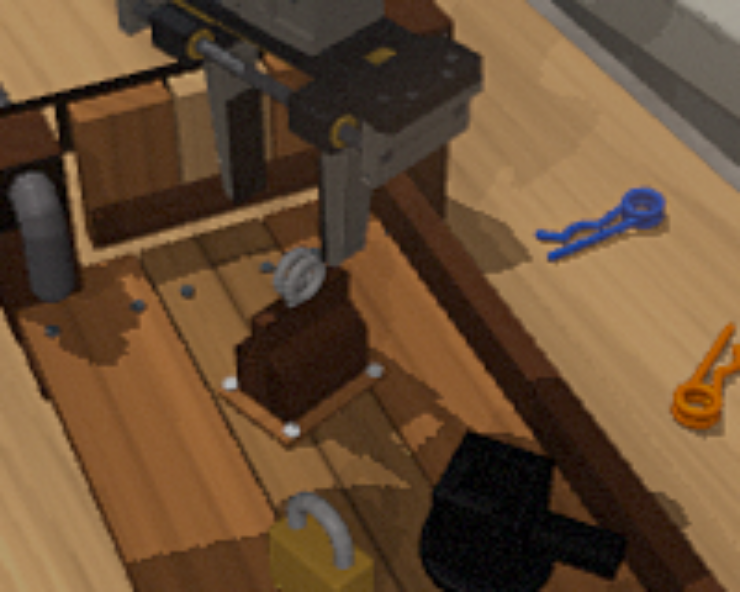

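View pics/top3.png

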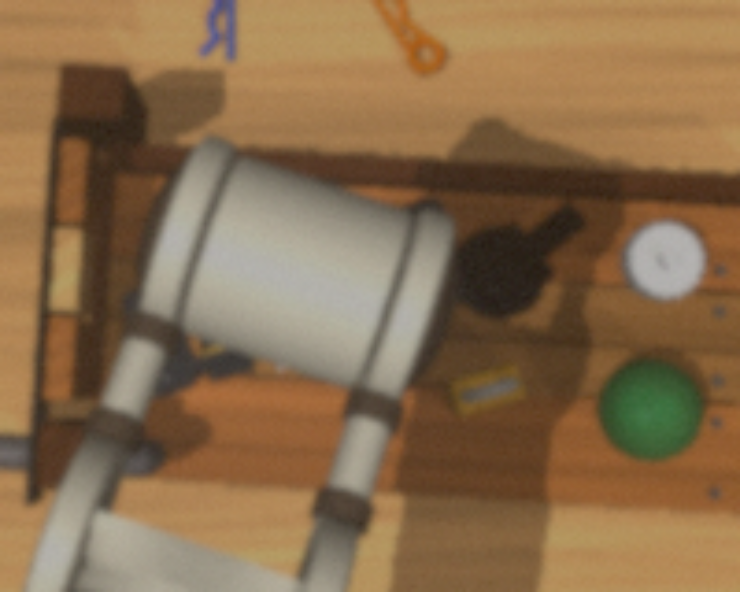

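>>> step_arm([
  [[-0.2,-0.7,0,0.1,0.3,-0.2,6],[0,-0.2,-0.3,0,0,0,6],[0,0,-1.5,0,0,0,6],[0,0,-1.5,0,0,0,6],[0,0,-1.2,0,0,0,6],[0,0,-0.2,0,0,0,6]],
])

```text
clock: 6.85
tcp_pos: [0.6079, -0.0969, 0.0989]
orientation: [-0.146, 0.989, -0.002, 0.003]
wrist_force: [-0.1, 0.3, -0.8]
width: 0.0599
```

```bash
python3 - <<'E'
from h import *
delta([.6055,-.0920,.093],106.8)
E
```

```text
d cm [-0.24  0.49 -0.59] rot deg [0.2  0.43 0.02] F [-0.1  0.3 -0.8] w 59.9 t 6.85 q6 -2.22
```

>>> step_arm([
  [[-0.2,0.45,-0.3,0.2,0.4,0,6],[0,0,-0.1,0,0,0,6]],
])

```text
clock: 7.05
tcp_pos: [0.605, -0.0917, 0.0933]
orientation: [-0.146, 0.989, 0.001, -0.001]
wrist_force: [-0.0, -0.3, 0.1]
width: 0.06
```

```bash
python3 - <<'E'
from h import *
from plant import arm
delta([.6055,-.0920,.093],106.8)
c=arm.capture("side")["frame"][:,:,::-1];c=c[150:270,240:390]
cv2.imwrite(f"pics/side4.png",cv2.resize(c,None,fx=5,fy=5))
delta([.6055,-.0920,.093],106.8)
E
```

```text
d cm [ 0.05 -0.03 -0.03] rot deg [-0.07 -0.12  0.02] F [-0.  -0.3  0.1] w 60.0 t 7.05 q6 -2.21
d cm [ 0.03 -0.   -0.05] rot deg [-0.05 -0.09  0.02] F [-1.2 -0.  -0.7] w 60.2 t 7.1 q6 -2.21
```

View pics/side4.png

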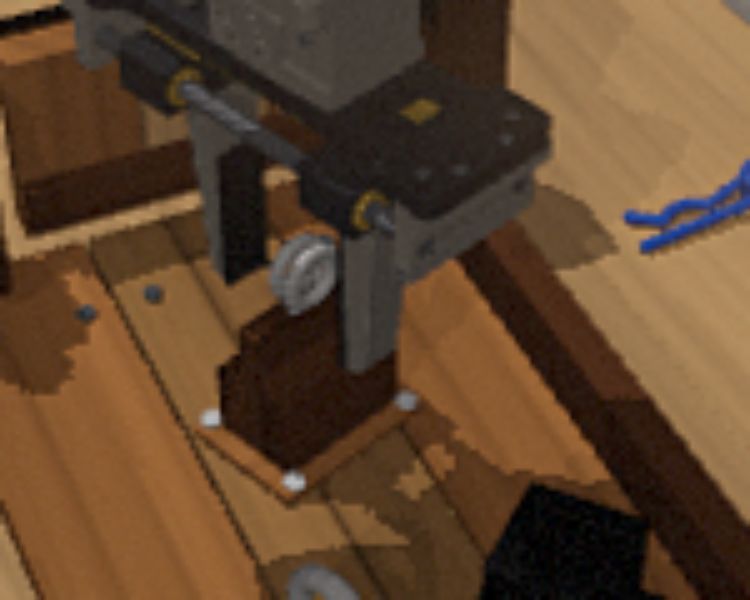

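The coil at (305,275) sits midway between the fingers at (230,200) and (370,300), so I'm closing.

>>> step_arm([
  [[0,0,0,0,0,0,3],[0,0,0,0,0,0,0.8],[0,0,0,0,0,0,0.8],[0,0,0,0,0,0,0.8],[0,0,0,0,0,0,0.8],[0,0,0,0,0,0,0.8],[0,0,0,0,0,0,0.8]],
])

```text
clock: 7.8
tcp_pos: [0.6063, -0.0913, 0.0955]
orientation: [-0.146, 0.989, 0.001, 0.001]
wrist_force: [0.8, -0.0, 1.2]
width: 0.0137
```

```bash
python3 - <<'E'
from h import *
delta([.6055,-.0920,.20],106.8)
E
```

```text
d cm [-0.08 -0.07 10.45] rot deg [-0.09  0.07  0.01] F [ 0.8 -0.   1.2] w 13.7 t 7.8 q6 -2.21
```

>>> step_arm([
  [[0,0,0.8,0,0,0,0],[0,0,1.2,0,0,0,0],[0,0,1.2,0,0,0,0],[0,0,1.2,0,0,0,0],[0,0,1.2,0,0,0,0],[0,0,1.2,0,0,0,0],[0,0,1.2,0,0,0,0],[0,0,1.2,0,0,0,0],[0,0,1.5,0,0,0,0],[0,0,1.5,0,0,0,0],[0,0,0,0,0,0,0]],
])

```text
clock: 8.9
tcp_pos: [0.6071, -0.0923, 0.231]
orientation: [-0.146, 0.989, -0.001, 0.003]
wrist_force: [0.1, -0.2, -0.4]
width: 0.0136
```

```bash
python3 - <<'E'
from h import *
from plant import arm
a=-np.pi/2
t=W(0,14.5,220);print("target",t)
delta(t,86.8)
for n in("side","top"):
  c=arm.capture(n)["frame"][:,:,::-1];c=c[100:260,200:400] if n=="side" else c[100:260,240:440]
  cv2.imwrite(f"pics/{n}5.png",cv2.resize(c,None,fx=3.8,fy=3.7))
E
```

```text
target [0.51151368 0.11395148 0.22      ]
d cm [-9.56 20.63 -1.1 ] rot deg [  0.13   0.31 -19.98] F [ 0.1 -0.2 -0.4] w 13.6 t 8.9 q6 -2.21
```

View pics/side5.png

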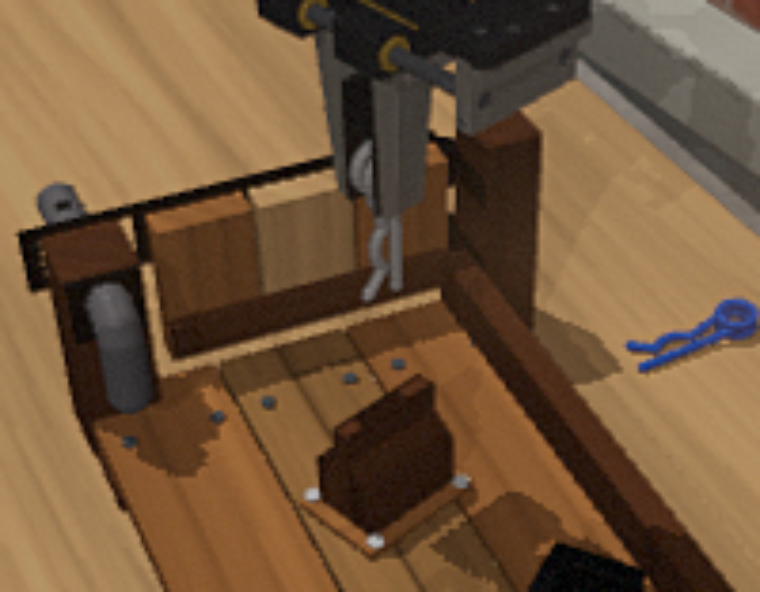

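```bash
python3 - <<'E'
from h import *
T=np.array([.6071,-.0923,.231]);a=np.radians(16.8)
d=np.array([np.cos(a),np.sin(a),0])
tip=T+.008*d+[0,0,.017-.076]
print("pred",proj("side",tip),"obs",(304.2,178.4))
for s in(.004,.008,.012): print(s,proj("side",T+s*d+[0,0,-.059]))
c=cv2.imread("pics/side5.png")[180:330,320:460];cv2.imwrite("pics/s5c.png",cv2.resize(c,None,fx=4,fy=4))
E
```

```text
pred [[303.17606783 177.99377137]] obs (304.2, 178.4)
0.004 [[301.57061226 178.97170839]]
0.008 [[303.17606783 177.99377137]]
0.012 [[304.7731785  177.02091753]]
```

View pics/s5c.png

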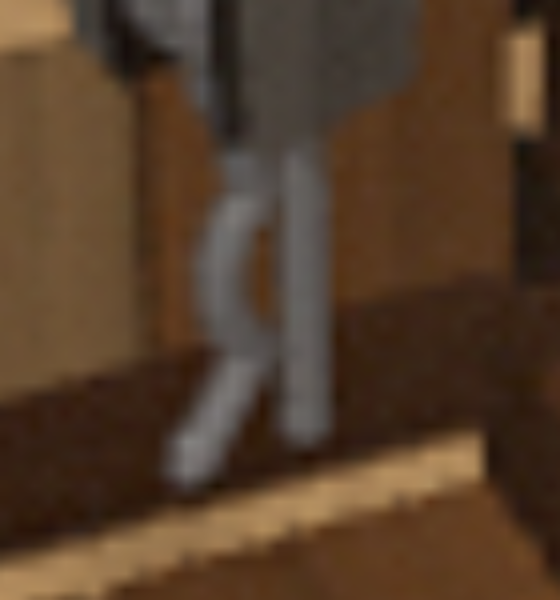

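>>> step_arm([
  [[-1.0,2.0,0,0,0.1,-2,0],[-1.0,2.0,0,0,0.1,-2,0],[-1.0,2.0,0,0,0.1,-2,0],[-1.0,2.0,0,0,0,-2,0],[-1.0,2.0,0,0,0,-2,0],[-1.0,2.0,0,0,0,-2,0],[-1.0,2.0,0,0,0,-2,0],[-1.0,2.0,0,0,0,-2,0],[-1.0,2.0,0,0,0,-2,0],[-1.0,2.0,0,0,0,-1.5,0],[0,0,0,0,0,0,0]],
])

```text
clock: 10.1
tcp_pos: [0.4935, 0.1154, 0.2139]
orientation: [0.032, 0.999, 0.004, -0.014]
wrist_force: [0.9, 0.1, -1.4]
width: 0.014
```

```bash
python3 - <<'E'
from h import *
from plant import arm
delta(W(-8,14.5,215),86.8)
for n in("side","top"):
  c=arm.capture(n)["frame"][:,:,::-1];cv2.imwrite(f"pics/{n}6f.png",c)
  c=c[80:230,160:310] if n=="side" else c[200:300,180:310]
  cv2.imwrite(f"pics/{n}6.png",cv2.resize(c,None,fx=4,fy=4,interpolation=cv2.INTER_CUBIC) if n=="side" else cv2.resize(c,None,fx=5,fy=5))
E
```

```text
d cm [ 1.   -0.1   0.11] rot deg [-0.46 -1.55  0.48] F [ 0.9  0.1 -1.4] w 14.0 t 10.1 q6 -1.52
```

View pics/side6.png

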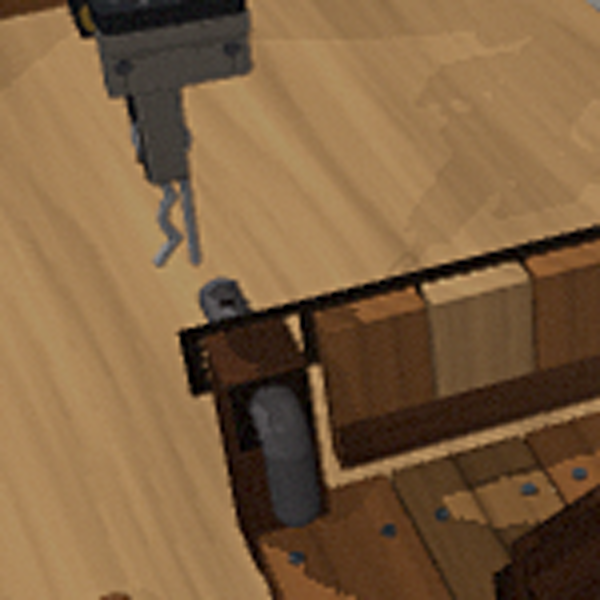

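View pics/top6.png

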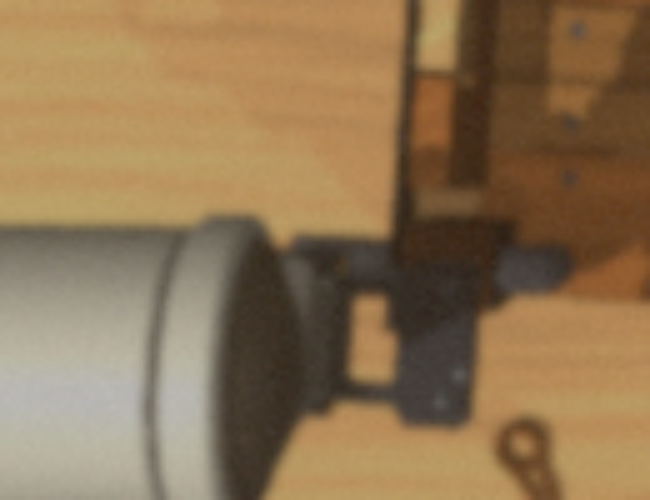

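>>> step_arm([
  [[0.9,-0.1,-0.5,-0.5,-1.5,0.5,0],[0,0,-0.5,0,0,0,0],[0,0,0,0,0,0,0],[0,0,0,0,0,0,0]],
])

```text
clock: 10.6
tcp_pos: [0.5046, 0.1093, 0.2027]
orientation: [0.029, 1.0, -0.002, -0.001]
wrist_force: [0.6, -0.9, 0.1]
width: 0.0138
```

```bash
python3 - <<'E'
from h import *
from plant import arm
delta(W(-8,14.5,201),86.8)
c=arm.capture("side")["frame"][:,:,::-1];cv2.imwrite(f"pics/side7f.png",c)
cv2.imwrite(f"pics/side7.png",cv2.resize(c[110:180,185:265],None,fx=8,fy=8,interpolation=cv2.INTER_CUBIC))
delta(W(-8,14.5,201),86.8)
E
```

```text
d cm [-0.11  0.51 -0.17] rot deg [ 0.18 -0.09  0.17] F [ 0.6 -0.9  0.1] w 13.8 t 10.6 q6 -1.53
d cm [-0.1   0.51 -0.16] rot deg [ 0.18 -0.1   0.17] F [-0.6  1.  -0.4] w 14.0 t 10.65 q6 -1.53
```

View pics/side7.png

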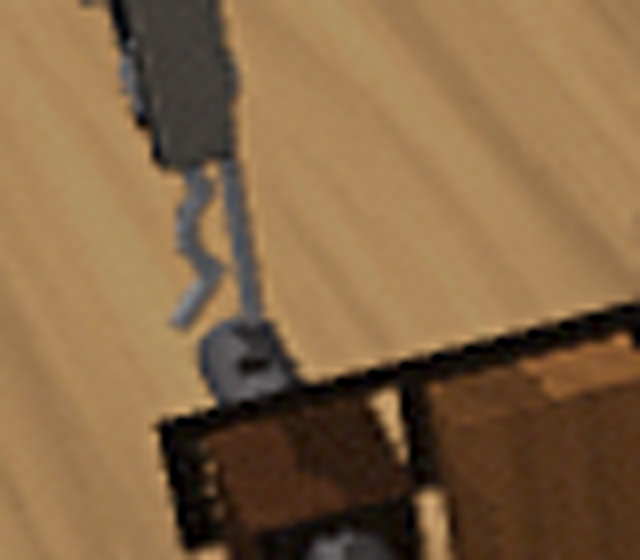

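```bash
python3 - <<'E'
from h import *
T=np.array([.5046,.1093,.2027]);d=S([0,0,np.load('stand.npy')[2]],(8,0,0))[0]
tip=T+d+[0,0,-.059+.001]
print(proj("side",tip),"obs 216.3 149.5")
hole=np.array([216.1,154.8]);obs=np.array([216.3,149.5]);b=obs-proj("side",tip)[0]
w0=onz("side",hole,.127);w1=onz("side",hole-b,.127)
p=np.load("stand.npy");inv=lambda w:(R.from_euler('z',-p[2]).apply(np.asarray(w)-[p[0],p[1],0])*1000).round(1)
print(b,"hole side-only",w0,inv(w0),"hole bias-corr",w1,inv(w1)," TCP target",w1-d, (w1-d-T)*100)
E
```

```text
[[215.80676353 149.4141762 ]] obs 216.3 149.5
[0.49323647 0.0858238 ] hole side-only [0.51264273 0.11512947 0.127     ] [  1.1  15.7 127. ] hole bias-corr [0.51182704 0.11590754 0.127     ] [  0.2  16.5 127. ]  TCP target [0.50383977 0.11635862 0.127     ] [-0.07602345  0.70586171 -7.57      ]
```

>>> step_arm([
  [[-0.1,0.6,-0.3,0.2,-0.1,0.2,0],[0,0,0,0,0,0,0],[0,0,0,0,0,0,0]],
])

```text
clock: 10.95
tcp_pos: [0.5037, 0.1155, 0.1997]
orientation: [0.028, 1.0, 0.0, 0.0]
wrist_force: [0.5, -0.3, -0.4]
width: 0.0138
```

```bash
python3 - <<'E'
from h import *
delta([.504,.1158,.190],86.8)
E
```

```text
d cm [ 0.03  0.03 -0.97] rot deg [-0.05  0.01 -0.01] F [ 0.5 -0.3 -0.4] w 13.8 t 10.95 q6 -1.52
```

Well placed and upright. Lowering gently to feel for the hole.

>>> step_arm([
  [[0,0,-0.4,0,0,0,0],[0,0,-0.4,0,0,0,0],[0,0,-0.1,0,0,0,0]],
])

```text
clock: 11.25
tcp_pos: [0.5037, 0.1156, 0.1903]
orientation: [0.028, 1.0, 0.0, 0.0]
wrist_force: [0.3, 0.4, -1.1]
width: 0.0139
```

```bash
python3 - <<'E'
from h import *
delta([.504,.1158,.185],86.8)
E
```

```text
d cm [ 0.03  0.02 -0.53] rot deg [-0.04  0.05 -0.03] F [ 0.3  0.4 -1.1] w 13.9 t 11.25 q6 -1.52
```

>>> step_arm([
  [[0,0,-0.2,0,0,0,0],[0,0,-0.2,0,0,0,0],[0,0,-0.2,0,0,0,0]],
])

```text
clock: 11.55
tcp_pos: [0.5037, 0.1156, 0.1837]
orientation: [0.028, 1.0, 0.0, 0.0]
wrist_force: [0.1, -0.3, -0.5]
width: 0.0136
```

>>> step_arm([
  [[0,0,-0.2,0,0,0,0],[0,0,-0.2,0,0,0,0]],
])

```text
clock: 11.75
tcp_pos: [0.5038, 0.1156, 0.1794]
orientation: [0.028, 1.0, 0.0, 0.0]
wrist_force: [1.2, 0.6, -0.7]
width: 0.0134
```

```bash
python3 - <<'E'
from h import *
from plant import arm
delta([.504,.1158,.180],86.8)
c=arm.capture("side")["frame"][:,:,::-1];cv2.imwrite(f"pics/side8f.png",c)
cv2.imwrite(f"pics/side8.png",cv2.resize(c[110:180,185:265],None,fx=8,fy=8,interpolation=cv2.INTER_CUBIC))
E
```

```text
d cm [0.02 0.02 0.06] rot deg [-0.05  0.05 -0.03] F [ 1.2  0.6 -0.7] w 13.4 t 11.75 q6 -1.52
```

View pics/side8.png

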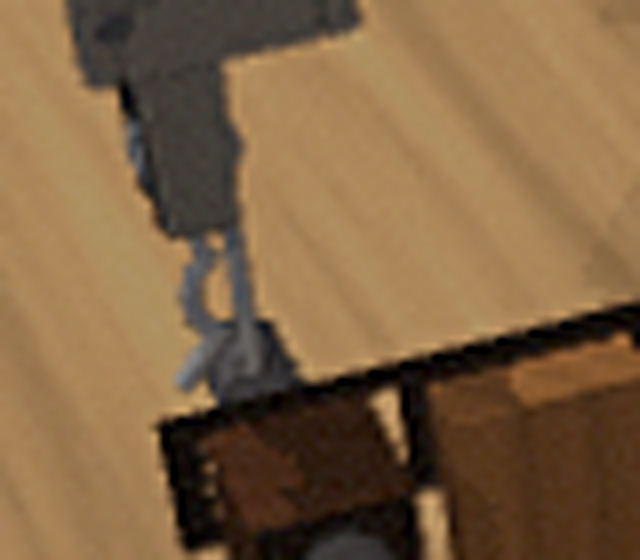

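No vertical force with the tip about 6 mm below the pin's top. The picture shows the leg entering the hole at (250,365), so I'll continue straight down.

>>> step_arm([
  [[0,0,-0.2,0,0,0,0],[0,0,-0.2,0,0,0,0],[0,0,-0.2,0,0,0,0]],
])

```text
clock: 12.1
tcp_pos: [0.5039, 0.1156, 0.1729]
orientation: [0.028, 1.0, 0.0, 0.001]
wrist_force: [0.2, 0.5, -1.0]
width: 0.0135
```

>>> step_arm([
  [[0,0,-0.2,0,0,0,0]],
])

```text
clock: 12.2
tcp_pos: [0.5039, 0.1156, 0.1707]
orientation: [0.028, 1.0, 0.0, 0.001]
wrist_force: [-0.9, 0.3, 0.1]
width: 0.0139
```

>>> step_arm([
  [[0,0,-0.2,0,0,0,0]],
])

```text
clock: 12.3
tcp_pos: [0.5039, 0.1156, 0.1685]
orientation: [0.028, 1.0, 0.0, 0.001]
wrist_force: [-0.4, 0.5, 2.4]
width: 0.0138
```

```bash
python3 - <<'E'
from h import *
delta([.504,.1158,.170],86.8)
E
```

```text
d cm [0.01 0.02 0.15] rot deg [-0.05  0.06 -0.03] F [-0.4  0.5  2.4] w 13.8 t 12.3 q6 -1.52
```

>>> step_arm([
  [[0,0,-0.2,0,0,0,0],[0,0,-0.2,0,0,0,0]],
])

```text
clock: 12.5
tcp_pos: [0.504, 0.116, 0.167]
orientation: [0.028, 1.0, 0.001, 0.001]
wrist_force: [-5.7, -0.4, 14.4]
width: 0.0136
```

>>> step_arm([
  [[0,0,-0.2,0,0,0,0],[0,0,-0.2,0,0,0,0]],
])

```text
clock: 12.7
tcp_pos: [0.5041, 0.116, 0.167]
orientation: [0.027, 1.0, 0.0, 0.0]
wrist_force: [-6.2, -0.7, 12.1]
width: 0.0137
```

```bash
python3 - <<'E'
from h import *
delta([.504,.1158,.144],86.8)
E
```

```text
d cm [-0.01 -0.02 -2.3 ] rot deg [-0.05  0.05 -0.08] F [-6.2 -0.7 12.1] w 13.7 t 12.7 q6 -1.52
```

>>> step_arm([
  [[-0.15,0,-0.1,0,0,0,0]],
])

```text
clock: 12.8
tcp_pos: [0.5031, 0.1161, 0.1673]
orientation: [0.027, 1.0, 0.0, 0.001]
wrist_force: [0.8, -0.6, 1.4]
width: 0.0137
```

>>> step_arm([
  [[-0.1,0,-0.2,0,0,0,0]],
])

```text
clock: 12.9
tcp_pos: [0.5033, 0.1161, 0.1671]
orientation: [0.027, 1.0, 0.0, 0.003]
wrist_force: [-1.8, -0.3, 10.1]
width: 0.0139
```

```bash
python3 - <<'E'
from h import *
from plant import arm
delta([.504,.1158,.144],86.8)
c=arm.capture("side")["frame"][:,:,::-1];cv2.imwrite(f"pics/side9f.png",c)
cv2.imwrite(f"pics/side9.png",cv2.resize(c[110:180,185:265],None,fx=8,fy=8,interpolation=cv2.INTER_CUBIC))
E
```

```text
d cm [ 0.07 -0.03 -2.31] rot deg [-0.04  0.32 -0.1 ] F [-1.8 -0.3 10.1] w 13.9 t 12.9 q6 -1.52
```

View pics/side9.png

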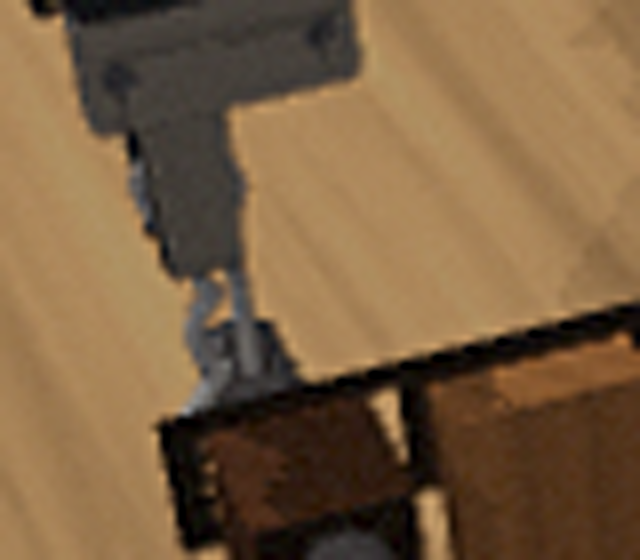

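>>> step_arm([
  [[-0.05,0,-0.3,0,0.3,0,0]],
])

```text
clock: 13.05
tcp_pos: [0.5037, 0.1162, 0.1665]
orientation: [0.027, 1.0, 0.0, 0.001]
wrist_force: [-4.7, 0.2, 11.2]
width: 0.0139
```

>>> step_arm([
  [[-0.05,0,-0.3,0,0,0,0]],
])

```text
clock: 13.15
tcp_pos: [0.5037, 0.1163, 0.1657]
orientation: [0.027, 1.0, 0.0, 0.002]
wrist_force: [-5.2, 0.3, 12.9]
width: 0.0138
```

>>> step_arm([
  [[-0.1,0,-0.35,0,0.1,0,0]],
])

```text
clock: 13.25
tcp_pos: [0.5035, 0.1164, 0.1649]
orientation: [0.027, 1.0, 0.0, 0.002]
wrist_force: [-5.2, 0.8, 17.2]
width: 0.0138
```

>>> step_arm([
  [[-0.1,0,-0.35,0,0.1,0,0]],
])

```text
clock: 13.35
tcp_pos: [0.5036, 0.1164, 0.1645]
orientation: [0.027, 1.0, 0.0, 0.003]
wrist_force: [-5.4, 0.4, 19.0]
width: 0.0138
```

```bash
python3 - <<'E'
from h import *
from plant import arm
delta([.504,.1158,.144],86.8)
c=arm.capture("side")["frame"][:,:,::-1];cv2.imwrite(f"pics/side10f.png",c)
cv2.imwrite(f"pics/side10.png",cv2.resize(c[110:180,185:265],None,fx=8,fy=8,interpolation=cv2.INTER_CUBIC))
E
```

```text
d cm [ 0.04 -0.06 -2.05] rot deg [-0.03  0.31 -0.15] F [-5.4  0.4 19. ] w 13.8 t 13.35 q6 -1.52
```

View pics/side10.png

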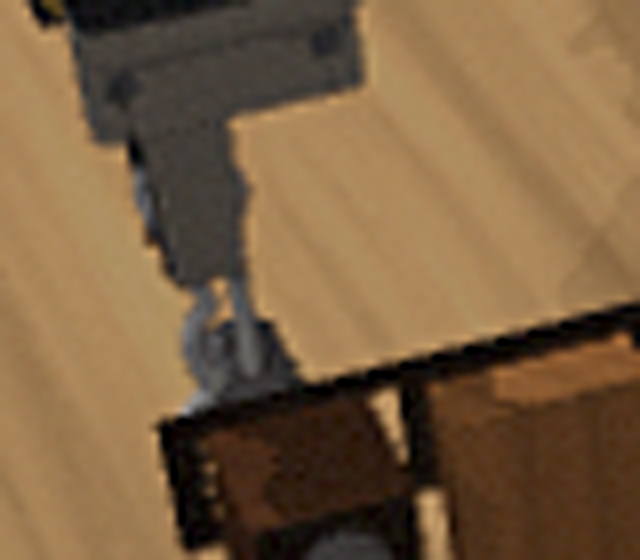

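Fz has reached 19 N, more than the bow should need. I'll back off, then feel the hole walls to centre the leg.

>>> step_arm([
  [[0,0,0.3,0,0.2,0,0],[0,0,0.25,0,0.1,0,0],[0,0,0,0,0,0,0]],
])

```text
clock: 13.7
tcp_pos: [0.5038, 0.1164, 0.1706]
orientation: [0.027, 1.0, 0.0, 0.0]
wrist_force: [0.4, 1.1, -0.3]
width: 0.014
```

```bash
python3 - <<'E'
from h import *
from plant import arm
delta([.504,.1158,.170],86.8)
E
```

```text
d cm [ 0.02 -0.06 -0.06] rot deg [-0.01  0.05 -0.16] F [ 0.4  1.1 -0.3] w 14.0 t 13.7 q6 -1.52
```

>>> step_arm([
  [[-0.1,0,0,0,0,0,0]],
])

```text
clock: 13.8
tcp_pos: [0.5031, 0.1163, 0.1703]
orientation: [0.027, 1.0, 0.0, 0.001]
wrist_force: [2.4, -0.7, -0.9]
width: 0.0137
```

>>> step_arm([
  [[-0.1,0,0,0,0,0,0]],
])

```text
clock: 13.9
tcp_pos: [0.5028, 0.1163, 0.1703]
orientation: [0.027, 1.0, 0.0, 0.002]
wrist_force: [4.0, 0.5, -0.3]
width: 0.014
```

>>> step_arm([
  [[0.15,0,0,0,0.1,0,0]],
])

```text
clock: 14.0
tcp_pos: [0.504, 0.1163, 0.1701]
orientation: [0.027, 1.0, 0.0, 0.001]
wrist_force: [-0.0, 0.0, -1.2]
width: 0.0138
```

>>> step_arm([
  [[0.1,0,0,0,0,0,0]],
])

```text
clock: 14.1
tcp_pos: [0.5046, 0.1162, 0.1697]
orientation: [0.027, 1.0, 0.0, -0.0]
wrist_force: [0.2, -0.3, -0.7]
width: 0.0137
```

>>> step_arm([
  [[0.1,0,0,0,0,0,0]],
])

```text
clock: 14.2
tcp_pos: [0.505, 0.1162, 0.1694]
orientation: [0.027, 1.0, 0.0, -0.001]
wrist_force: [-2.2, 0.2, 3.0]
width: 0.0138
```

>>> step_arm([
  [[0.1,0,0,0,0,0,0]],
])

```text
clock: 14.3
tcp_pos: [0.5053, 0.1163, 0.1692]
orientation: [0.027, 1.0, 0.0, -0.002]
wrist_force: [-3.4, 0.4, 3.9]
width: 0.0136
```

>>> step_arm([
  [[-0.2,0,0,0,-0.1,0,0],[0,0,-0.3,0,0.1,0,0]],
])

```text
clock: 14.5
tcp_pos: [0.5038, 0.1163, 0.167]
orientation: [0.027, 1.0, 0.0, -0.001]
wrist_force: [-4.0, -0.8, 14.3]
width: 0.0136
```

>>> step_arm([
  [[-0.05,0,-0.35,0,0.1,0,0],[-0.05,0,-0.35,0,0.2,0,0]],
])

```text
clock: 14.7
tcp_pos: [0.504, 0.1165, 0.1637]
orientation: [0.026, 1.0, 0.0, -0.003]
wrist_force: [-5.9, 0.1, 14.8]
width: 0.0139
```

```bash
python3 - <<'E'
from h import *
from plant import arm
delta([.5035,.1160,.144],86.8);print(arm.get_obs()['torque'])
E
```

```text
d cm [-0.05 -0.05 -1.97] rot deg [-0.01 -0.29 -0.17] F [-5.9  0.1 14.8] w 13.9 t 14.7 q6 -1.52
[-0.02801973  1.1470567  -0.00127916]
```

>>> step_arm([
  [[-0.05,0,-0.35,0,-0.2,0,0],[-0.05,0,-0.35,0,0,0,0]],
])

```text
clock: 14.9
tcp_pos: [0.5036, 0.1167, 0.1604]
orientation: [0.026, 1.0, 0.0, 0.0]
wrist_force: [-3.7, 0.2, 7.8]
width: 0.0136
```

>>> step_arm([
  [[-0.05,0,-0.35,0,0,0,0],[-0.05,0,-0.35,0,0,0,0]],
])

```text
clock: 15.1
tcp_pos: [0.5032, 0.1168, 0.1559]
orientation: [0.026, 1.0, 0.0, 0.001]
wrist_force: [-2.5, 0.5, 6.2]
width: 0.0139
```

```bash
python3 - <<'E'
from h import *
from plant import arm
delta([.5035,.1160,.144],86.8);print(arm.get_obs()['torque'])
c=arm.capture("side")["frame"][:,:,::-1];cv2.imwrite(f"pics/side11f.png",c)
cv2.imwrite(f"pics/side11.png",cv2.resize(c[110:180,185:265],None,fx=8,fy=8,interpolation=cv2.INTER_CUBIC))
E
```

```text
d cm [ 0.03 -0.08 -1.19] rot deg [-0.    0.12 -0.21] F [-2.5  0.5  6.2] w 13.9 t 15.1 q6 -1.52
[0.05246029 0.4441839  0.02022095]
```

View pics/side11.png

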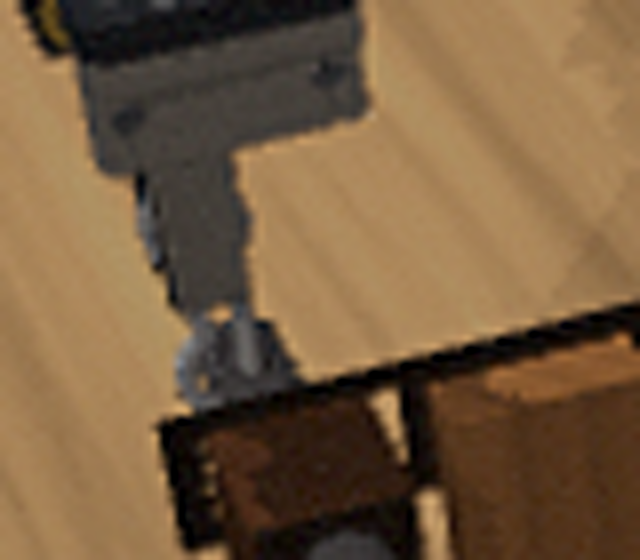

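Over the hump: the force has fallen to 6 N and the bow bulges beside the pin at (190,375). Continuing down.

>>> step_arm([
  [[0,0,-0.3,0,0,0,0],[0,0,-0.3,0,0,0,0]],
])

```text
clock: 15.35
tcp_pos: [0.5032, 0.1169, 0.1498]
orientation: [0.026, 1.0, 0.0, 0.001]
wrist_force: [-1.3, 0.5, -0.4]
width: 0.0138
```

>>> step_arm([
  [[0,0,-0.25,0,0,0,0]],
])

```text
clock: 15.45
tcp_pos: [0.5031, 0.1169, 0.1467]
orientation: [0.026, 1.0, 0.0, 0.001]
wrist_force: [0.4, 0.4, -1.3]
width: 0.0138
```

>>> step_arm([
  [[0,0,-0.2,0,0,0,0]],
])

```text
clock: 15.55
tcp_pos: [0.5032, 0.1169, 0.1443]
orientation: [0.026, 1.0, 0.0, 0.001]
wrist_force: [-1.0, 0.2, 6.5]
width: 0.0138
```

```bash
python3 - <<'E'
from h import *
delta([.5035,.1160,.144],86.8)
E
```

```text
d cm [ 0.03 -0.09 -0.03] rot deg [-0.01  0.15 -0.21] F [-1.   0.2  6.5] w 13.8 t 15.55 q6 -1.52
```

>>> step_arm([
  [[0,0,0.1,0,0,0,0],[0,0,0,0,0,0,2],[0,0,0,0,0,0,3],[0,0,0,0,0,0,4],[0,0,0,0,0,0,5],[0,0,0,0,0,0,6],[0,0,0,0,0,0,6]],
])

```text
clock: 16.25
tcp_pos: [0.503, 0.1168, 0.1443]
orientation: [0.026, 1.0, 0.0, 0.001]
wrist_force: [0.1, -0.2, 0.1]
width: 0.0577
```

```bash
python3 - <<'E'
from h import *
from plant import arm
delta([.5035,.1160,.144],86.8)
c=arm.capture("side")["frame"][:,:,::-1];cv2.imwrite(f"pics/side12f.png",c)
cv2.imwrite(f"pics/side12.png",cv2.resize(c[110:180,185:265],None,fx=8,fy=8,interpolation=cv2.INTER_CUBIC))
E
```

```text
d cm [ 0.05 -0.08 -0.03] rot deg [-0.01  0.12 -0.21] F [ 0.1 -0.2  0.1] w 57.7 t 16.25 q6 -1.52
```

View pics/side12.png

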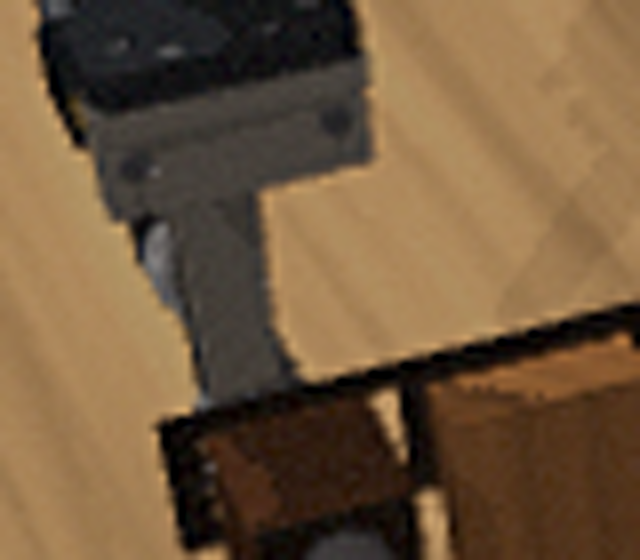

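Released with no residual force. The near finger hides the clip, so I'll rise straight up and look.

>>> step_arm([
  [[0,0,0.8,0,0,0,6],[0,0,1.5,0,0,0,6],[0,0,2.5,0,0,0,6],[0,0,3.5,0,0,0,6],[0,0,3.5,0,0,0,6],[-0.5,3,2,0,0,0,6],[-1,4.5,0,0,0,0,6],[-1,4.5,0,0,0,0,6],[-1,4.5,0,0,0,0,6],[-1,4.5,0,0,0,0,6],[-1,4.5,0,0,0,0,6],[0,3,0,0,0,0,6],[0,0,0,0,0,0,6]],
])

```text
clock: 17.6
tcp_pos: [0.4439, 0.412, 0.2978]
orientation: [0.028, 1.0, 0.002, 0.006]
wrist_force: [0.3, -1.3, -0.8]
width: 0.0597
```

```bash
python3 - <<'E'
from h import *
from plant import arm
for n in("side","top"):
  c=arm.capture(n)["frame"][:,:,::-1];cv2.imwrite(f"pics/{n}13f.png",c)
  cv2.imwrite(f"pics/{n}13.png",cv2.resize(c[110:180,185:265] if n=="side" else c[215:280,200:300],None,fx=8,fy=8,interpolation=cv2.INTER_CUBIC))
p=S(np.load("stand.npy"),[(-8,15,175),(-8,15,147),(0,15,115)]);print(proj("side",p),proj("top",p))
E
```

```text
[[208.35578192 136.77839067]
 [210.48416278 148.18226225]
 [216.52781624 159.72772103]] [[242.8777229  256.35908901]
 [245.39774163 255.63977927]
 [248.32073901 251.59891716]]
```

View pics/side13.png

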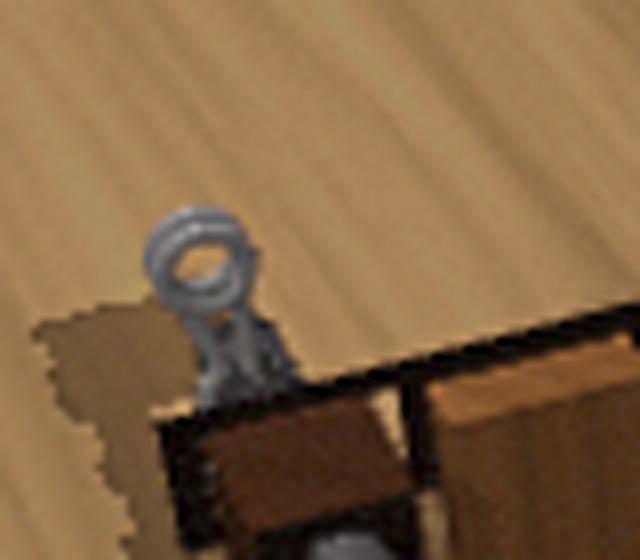

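View pics/top13.png

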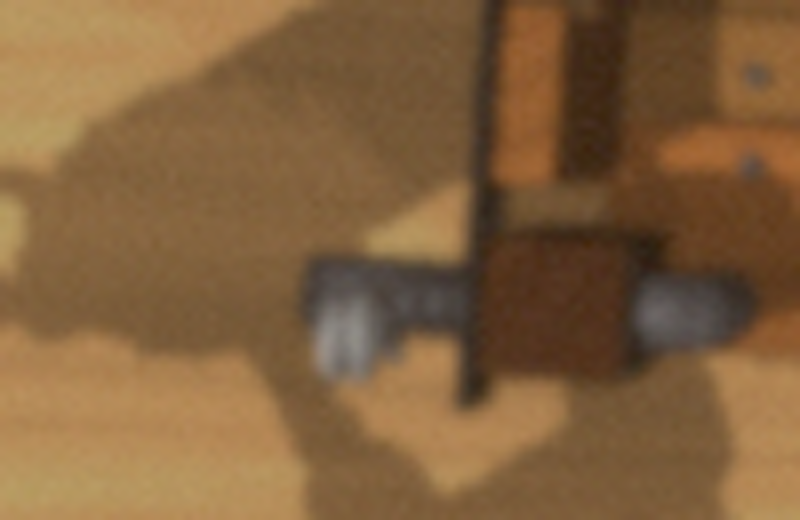

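View pics/side13f.png

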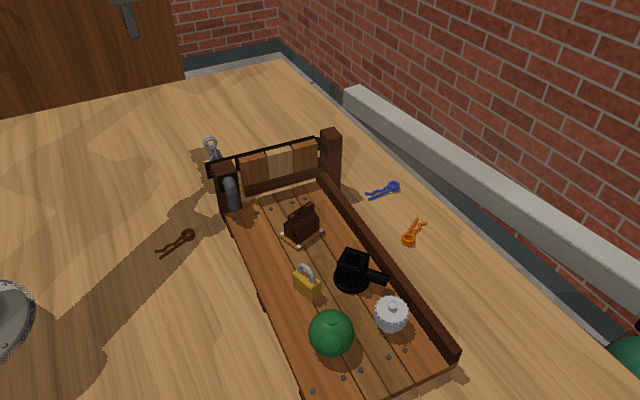

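The clip is home: its coil spans rows 135.9 to 149.0, against a predicted 136.8 to 148.2 for the home position. The gate is shut, and the bystanders and look-alikes are where they were. Handing in.

```bash
python3 - <<'E'
from plant import arm
print(arm.get_obs()['clock']);print(arm.sign_off())
E
```

```text
17.7
the job is handed in; nothing more can be done
None
```

The gate is shut with its hasp over the pin, and the steel clip is through the pin's hole with its bow snapped round the side. I let go of the clip, moved the arm clear, and handed the job in at 17.7 s.

- **Gate:** I pushed it to its stop, where an 8 N push no longer moved it. It was still shut in the last pictures.
- **Clip:** The leg went into the hole on the first try, with no vertical force until the bow met the pin.
- **Final checks:** The coil sits within about 1 pixel of its predicted home position in the side view. There was no leftover force when I released it. By eye, the bystanders and the three look-alikes had not moved.
- **What disagreed:** Pushing the bow over took up to about 19 N at the wrist on the first try, against the 6 to 12 N expected. I backed off, felt both side walls of the hole to centre the leg, and tried again. It then went over with readings of up to about 15 N. I could not measure the force between the leg and the pin directly, but every wrist reading stayed below 25 N.

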